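# Mesh the burr carrier onto the grinder's splined shaft and close its keeper

## Task

The burr carrier has been set on the grinder's drive shaft, but its inner teeth are only standing on top of the shaft's teeth. Push it down while rocking it round until the teeth mesh and it goes fully home, then swing the keeper in over its flange as far as it goes so that it cannot lift off. Leave the meter, the tamper and the screwdriver where they are.

Things in the scene. Friction and masses are not known exactly. Their poses are not given: they have to be found in the camera images.
- drive: Grinder drive unit, fixed to the bench: grey box with a dark steel deck 70 mm above the bench, an upright splined shaft and a keeper. Origin on the bench under the shaft's axis; the box spans x -100 to 100, y -85 to 115 mm about it; z up. Seen about z from this x axis, the shaft's 6 teeth stand at 30, 90, 150.. degrees.
- shaft_top (a point): Centre of the top of the upright steel shaft, on its axis, 121 mm above the bench. The top 17 mm is a plain 20 mm thick pilot end; below it, from 104 mm down, 6 teeth, each 4 mm wide, 31 mm over opposite tips, on a 20 mm core.
- seat (a point): Point on the shaft's axis 80 mm above the bench: height of the carrier's underside when fully home. A black rubber collar, 56 mm wide, round the shaft starts with its top 10 mm above this point; it is stiff, slides down those 10 mm under about 12 N in all (the carrier's weight included) and stays down.
- carrier: Burr carrier, loose, 0.36 to 0.54 kg: round steel flange 90 mm wide, 10 mm thick, with a hexagonal aluminium hub in its middle. Origin: centre of the underside, z up the hub. It starts round the pilot end, teeth resting on the shaft's teeth (underside at 104 mm), 18 to 42 degrees out of mesh: a turn of 30 at most. In mesh it drops 14 mm onto the collar; 6 to 9 N of push then takes it home.
- hub_top (a point): Centre of the top of the carrier's hub, 44 mm above its underside (34 above the flange): hexagon 42 mm across flats, open through. One flat faces along the carrier's x axis. Behind the middle of each flat is an inner tooth, 4 mm wide, 24 mm high. It meshes when its x axis is 0, 60, 120.. degrees from the drive's x axis, within 9. Pinch the flats, or straddle them like a spanner.
- keeper (a joint): Keeper's angle about its upright pivot, rad: 0 = open, 1.57 = closed against its stop, lying over the carrier's flange and pointing at the shaft. It grows counter-clockwise seen from above, moves with about 2 N at the pin and stays where it is left; it starts between 0 and 0.3. It passes over the flange only when the carrier is fully home.
- keeper_pivot (a point): Point on the keeper's pivot axis at the underside of its arm, 93 mm above the bench, 75 mm from the shaft's axis along the drive's y axis. The arm is a flat steel bar 16 mm wide, 6 mm thick (top at 99 mm), reaching 51 mm from the pivot; at joint value 0 it points along the drive's -x, at 1.57 along its -y.
- keeper_pin (a point): Centre of the top of the keeper's upright steel push pin: 10 mm thick, 30 mm high (from 99 to 129 mm above the bench), 30 mm from the pivot axis along the arm.
- meter: Yellow handheld meter lying on the bench, 85 x 165 mm, 47 mm high, origin under its centre, long side along its y axis. Bystander.
- tamper: Steel coffee tamper standing on the bench, 58 mm wide, 88 mm high, origin under its centre. Bystander.
- driver: Screwdriver lying on the bench beyond the drive unit, along its own x axis. Bystander.
Mind the look-alikes: they are no part of the job. Leave any purple or yellow look-alike of the carrier alone.

How it is judged:
On the way, in this order (a step that is already met when the one before it is completed fails the run):
1. the carrier is meshed and fully home while the keeper is still open (z of carrier in the frame of seat below 0.0025 m and horizontal distance between carrier and seat below 0.004 m and angle between carrier's own z axis and vertical below 0.08 rad and value of joint keeper below 1 rad), for 0.2 s.
2. the keeper is swung in over the flange (value of joint keeper above 1.4 rad), for 0.2 s.
At the end, for the whole second after the job is handed in: The carrier is on the shaft, upright within 0.08 rad, within 4 mm of its axis, its underside within 2.5 mm of the seat height, at rest; the keeper stands at more than 1.4 rad (closed is 1.57) (z of carrier in the frame of seat below 0.0025 m and horizontal distance between carrier and seat below 0.004 m and angle between carrier's own z axis and vertical below 0.08 rad and linear speed of carrier below 0.02 m/s and value of joint keeper above 1.4 rad); the robot touches nothing.
It fails at once if the meter, the tamper or the screwdriver was shifted by more than 20 mm (distance of any of meter, tamper, driver from where it was at the start of the episode above 0.02 m).
It also fails if it takes over 64 s, if anything falls off the work surface, if the arm or the gripper's body presses on something with over 40 N, if the wrist force passes 120 N, or if a joint passes its speed limit or range.

## Robot

A 6-joint arm with a two-finger parallel gripper is mounted at the origin on the work surface. World frame = base frame: x ahead of the robot, y to its left, z up, the work surface at z = 0. Lengths are in m, angles in rad, forces in N, time in s.
With the tool pointing down it reaches from about 0.275 to 0.875 m from the base axis. Payload 12.5 kg.
Tool frame: the origin (TCP) lies on the centre line of the jaws, within the pads' length; the fingertips stand r.finger_overhang ahead of it and the grasp point (between the pads) lies 3 mm ahead of it (r.finger_overhang is the distance from the TCP to the fingertips, in m); z points along the fingers, y is the direction in which the jaws open and shut (so a half turn about z gives the same grasp; the last joint's range is limited). The gripper opens to 85 mm and grips with 20 to 120 N. Pads are 22 mm wide; open, the fingers measure 114 mm over their backs; the gripper's body (76 mm by 85 mm) begins 54 mm behind the grasp point. The pads swing forward as they close: fully open they stand 13 mm farther back than shut.
Start: joints at [1.168, 0.351, 1.652, -0, 1.139, -0.085], TCP at [0.172, 0.522, 0.253] pointing down, gripper open.
Joint ranges: [-2.75, 2.75], [-0.79, 2.1], [0.01, 2.65], [-1.57, 4.71], [0.07, 3.14], [-2.87, 2.87]. Speed limits (rad/s): [2.22, 2.22, 2.79, 3.14, 3.14, 3.14].

## Interface

Orientations are given as a unit quaternion [x, y, z, w].
In Python, from cell import r, optics gives the robot as it stands. The module is installed in compiled form; this text tells all that it offers. Calls block until the motion is done:
- r.move_to(position, orientation): joint-space move of the TCP to a pose.
- r.move_linear(position, rot=None, vel=0.15): straight line of the TCP; rot=None keeps the orientation; vel is the mean speed in m/s.
- r.set_joints(angles): joint-space move.
- r.set_gripper(opening, squeeze=None): opening from 0.0 (shut) to 1.0 (fully open); squeeze is the grip in N (None keeps the last); returns when the fingers have stopped.
- r.sleep(seconds).
- r.inverse_kinematics(position, orientation): joint angles nearest the present ones, or None.
- optics.get_image(name): name is "scene" or "top"; returns a dict with "pixels" (400x640x3 uint8, red, green, blue), "depth" (400x640 float32, m along the optical axis (not along the pixel's ray), 0 where there is no reading), "fx", "fy", "cx", "cy" (pixels), "D" ([k1, k2, p1, p2, k3] as OpenCV has them; the pictures are not rectified), "camera_from_world" (4x4, takes a point from world to camera coordinates). Camera axes: x right, y down, z forward; pixel columns grow to the right and rows downward; lengths in m; the calibration is good to about 2 mm. A picture is of the moment at which its call begins.
A pose or a line that the arm cannot do raises r.PlanningError and nothing moves.
- r.hand_in(): hands the job in, once; it reports no verdict.
Readings, each from a call of its own:
- r.current_t(): time.
- r.current_q(): joint angles.
- r.current_qvel(): joint speeds.
- r.current_effort(): joint torques, N m.
- r.current_tool_pos(): TCP position.
- r.current_ee_rot(): TCP orientation.
- r.current_contact_force(): force on the tool from outside, world axes, zero at the start.
- r.current_torque(): the same for the moment, N m.
- r.current_opening(): opening from 0.0 (shut) to 1.0 (fully open).
Only numpy, scipy, OpenCV 4.12 (cv2) and the standard library are available. Lean on these libraries where they do the work, as an engineer would, in place of code of your own. Each camera call takes 0.05 s, during which the arm holds its last target.

## Working session

There is one attempt and no reset: what is moved stays moved. The work goes in short steps, each a Python script; the robot and the scene stay as the last script left them, time stands still between calls to the robot, and variables do not carry over. Pictures are saved under pics/ and viewed, and the job is handed in when it is done.

```bash
mkdir -p pics; ls; python3 - <<'E'
from cell import r, optics
import cv2,numpy as np
for n in("scene","top"):
    d=optics.get_image(n); np.savez(n+"0.npz",**d)
    cv2.imwrite(f"pics/{n}0.png",d["pixels"][:,:,::-1])
    print(n,d["fx"],d["fy"],d["cx"],d["cy"],d["D"],np.round(d["camera_from_world"],4).tolist())
print(r.current_t(),r.finger_overhang,r.current_ee_rot(),r.current_opening())
E
```

```text
pics
scene 504.24508687699614 504.24508687699614 314.5341541348276 199.41678674859816 [-0.01791601  0.          0.          0.          0.        ] [[-0.1426, 0.9897, -0.0126, 0.041], [0.8337, 0.1133, -0.5405, -0.4475], [-0.5335, -0.0876, -0.8413, 1.6369], [0.0, 0.0, 0.0, 1.0]]
top 484.7238719841877 484.7238719841877 320.2027330769434 206.53834818775348 [-0.12565281  0.          0.          0.          0.        ] [[-0.009, -0.9999, -0.0067, 0.0598], [-0.9925, 0.0097, -0.1216, 0.6145], [0.1217, 0.0056, -0.9926, 1.1765], [0.0, 0.0, 0.0, 1.0]]
0.1 0.022 [ 1.58233325e-01  9.87401626e-01 -4.77339400e-04 -1.29454475e-04] 1.0000769772322653
```

View pics/scene0.png

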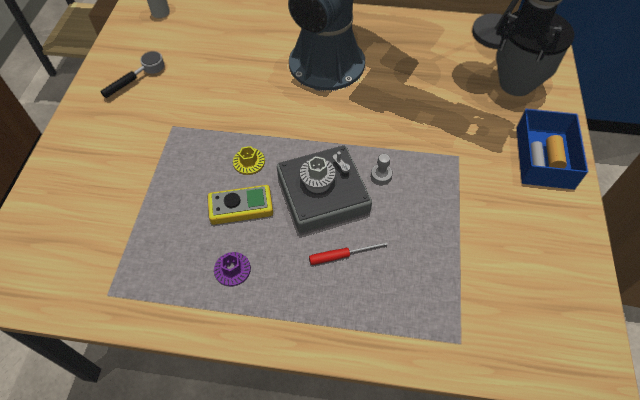

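View pics/top0.png

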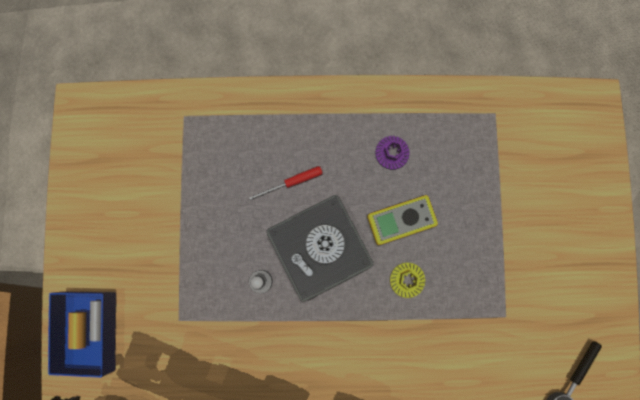

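Three things look like the carrier in the top view: silver on the drive unit at (325,244), purple at (392,152) and yellow at (408,281). The task puts the carrier on the drive shaft, so I choose the silver one and check it in a close crop.

```bash
python3 - <<'E'
import cv2,numpy as np
d=np.load("top0.npz");s=np.load("scene0.npz")
cv2.imwrite("pics/topcrop.png",cv2.resize(d["pixels"][180:310,240:390,::-1],None,fx=5,fy=4.6*5/4.6*0.9,interpolation=cv2.INTER_CUBIC))
cv2.imwrite("pics/scenecrop.png",cv2.resize(s["pixels"][135:240,265:405,::-1],None,fx=5.5,fy=5.5,interpolation=cv2.INTER_CUBIC))
E
```

```text
(no output)
```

View pics/topcrop.png

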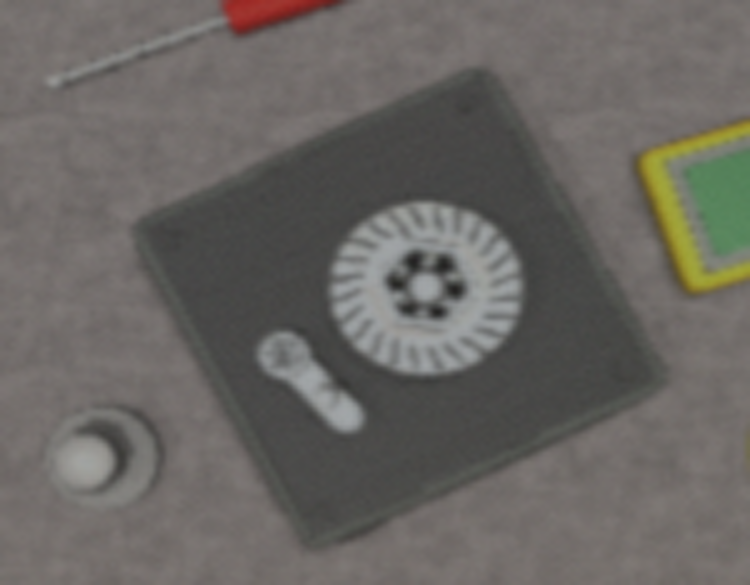

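View pics/scenecrop.png

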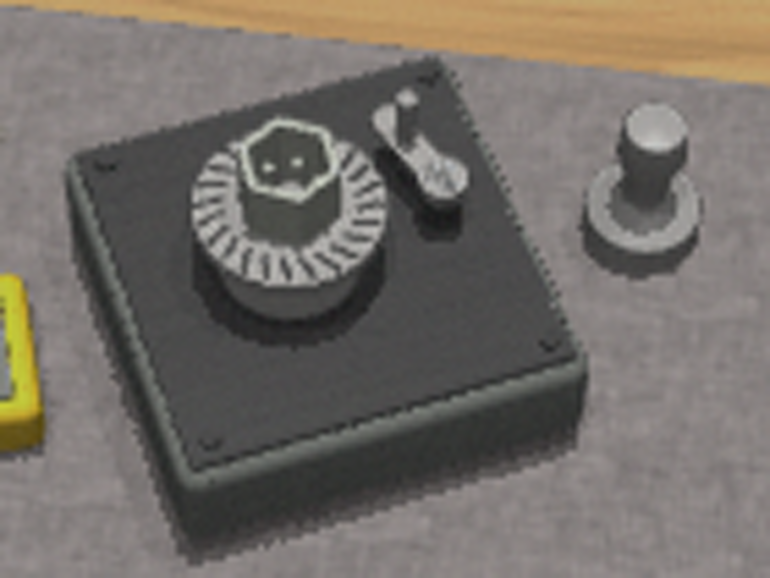

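The silver part sits on the grey box round the shaft, has a hexagonal hub, and the keeper is beside it. That confirms it. Next I locate it.

```bash
cat > h.py <<'E'
import numpy as np,cv2
def K(d): return np.array([[d["fx"],0,d["cx"]],[0,d["fy"],d["cy"]],[0,0,1.]])
def ray2plane(d,px,z):
    px=np.asarray(px,float).reshape(-1,1,2)
    n=cv2.undistortPoints(px,K(d),np.array(d["D"],float)).reshape(-1,2)
    T=np.asarray(d["camera_from_world"]);R=T[:3,:3];c=-R.T@T[:3,3]
    v=np.c_[n,np.ones(len(n))]@R
    return c+v*((z-c[2])/v[:,2])[:,None]
def cloud(d):
    D=d["depth"];vv,uu=np.nonzero(D>0)
    n=cv2.undistortPoints(np.c_[uu,vv].astype(float).reshape(-1,1,2),K(d),np.array(d["D"],float)).reshape(-1,2)
    z=D[vv,uu];T=np.asarray(d["camera_from_world"])
    P=(np.c_[n*z[:,None],z]-T[:3,3])@T[:3,:3]
    return P,uu,vv
def proj(d,P):
    T=np.asarray(d["camera_from_world"]);rv=cv2.Rodrigues(T[:3,:3])[0]
    return cv2.projectPoints(np.asarray(P,float).reshape(-1,3),rv,T[:3,3],K(d),np.array(d["D"],float))[0].reshape(-1,2)
E
python3 - <<'E'
from h import *
for n in("top","scene"):
    d=dict(np.load(n+"0.npz"))
    P,u,v=cloud(d)
    c=ray2plane(d,[[325,244]],.12)[0] if n=="top" else ray2plane(d,[[318,172]],.12)[0]
    near=np.hypot(*(P[:,:2]-c[:2]).T)<.2
    print(n,c,"bench z",np.median(P[near&(P[:,2]<.02),2]))
    m=near&(P[:,2]>.06)&(P[:,2]<.08); rect=cv2.minAreaRect(P[m,:2].astype(np.float32)); print("deck",rect,np.median(P[m,2]))
    fl=(np.hypot(*(P[:,:2]-c[:2]).T)<.06)&(P[:,2]>.108)&(P[:,2]<.120)
    print("flange",fl.sum(),cv2.minEnclosingCircle(P[fl,:2].astype(np.float32)),np.median(P[fl,2]))
    hb=(np.hypot(*(P[:,:2]-c[:2]).T)<.06)&(P[:,2]>.142)
    print("hub",hb.sum(),cv2.minEnclosingCircle(P[hb,:2].astype(np.float32)),np.median(P[hb,2]))
d=dict(np.load("top0.npz"))
cr=np.array([(487,70),(665,375),(312,545),(135,228)])/[5,4.5]+[240,180]
W=ray2plane(d,cr,.07)[:,:2];print("corners",W.tolist())
print("shaft px",ray2plane(d,[[240+425/5,180+287/4.5]],.121))
print("pivot px",ray2plane(d,[[240+283/5,180+353/4.5]],.099))
s=dict(np.load("scene0.npz"))
# scene hexagon corners crop -> px
hx=np.array([(283,118),(333,138),(334,176),(292,197),(243,182),(243,137)])/5.5+[265,135]
H=ray2plane(s,hx,.148)[:,:2];c=H.mean(0);print("hex c",c,np.hypot(*(H-c).T),np.degrees(np.arctan2(*(H-c).T[::-1]))%60)
E
```

```text
top [0.517552   0.04327077 0.12      ] bench z 0.0014708042019484762
deck ((0.4940166473388672, 0.09183155000209808), (0.19983604550361633, 0.2774932384490967), 26.959548950195312) 0.06972896175324197
flange 895 ((0.5188391804695129, 0.04317902401089668), 0.045052509754896164) 0.11429678782916933
hub 110 ((0.5195655226707458, 0.04344106838107109), 0.023403501138091087) 0.1482913719034824
scene [0.52686863 0.04476769 0.12      ] bench z -0.0001375412702957566
deck ((0.4981526732444763, 0.09332248568534851), (0.19769783318042755, 0.28298214077949524), 26.907302856445312) 0.06813855152587889
flange 548 ((0.5218783617019653, 0.041445910930633545), 0.04654877260327339) 0.11273309299781376
hub 108 ((0.522344708442688, 0.041971445083618164), 0.02436038851737976) 0.1453937181308113
corners [[0.6377456218699922, 0.011583419069158898], [0.4720072730377492, -0.07209502264100413], [0.38351104924626134, 0.09852093849036946], [0.5533271344029314, 0.1836397957200372]]
shaft px [[0.51802067 0.04326918 0.121     ]]
pivot px [[0.48512736 0.11031153 0.099     ]]
hex c [0.52234578 0.04275205] [0.02233008 0.02281063 0.02270256 0.02153237 0.02381315 0.02321383] [13.76668648  6.46409527 11.51205351 12.72429636 11.59305874  7.81556284]
```

```bash
python3 - <<'E'
from h import *
d=dict(np.load("top0.npz"));s=dict(np.load("scene0.npz"))
a=cv2.resize(d["pixels"][220:268,301:349,::-1],(390,390),interpolation=cv2.INTER_CUBIC)
b=cv2.resize(s["pixels"][147:195,294:342,::-1],(390,390),interpolation=cv2.INTER_CUBIC)
cv2.imwrite("pics/hub.png",np.hstack([a,b]))
E
```

```text
(no output)
```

View pics/hub.png

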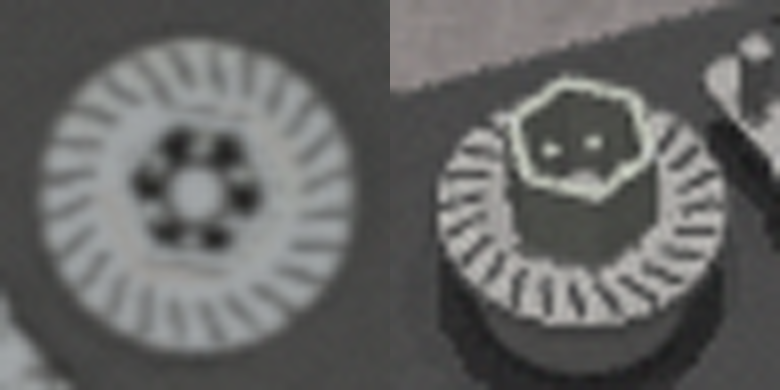

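```bash
python3 - <<'E'
from h import *
from scipy.optimize import minimize
s=dict(np.load("scene0.npz"))
g=cv2.GaussianBlur(s["pixels"].astype(np.float32).sum(2),(0,0),0.7)
def hexp(p,ap):
    a=np.radians(p[2]+30+60*np.arange(7));R=ap/np.cos(np.pi/6)
    C=np.c_[p[0]+R*np.cos(a),p[1]+R*np.sin(a)]
    t=np.linspace(0,1,25)[:,None]
    return np.vstack([C[i]*(1-t)+C[i+1]*t for i in range(6)])
def cost(p):
    q=hexp(p,.0198); px=proj(s,np.c_[q,np.full(len(q),.148)])
    v=cv2.remap(g,px[:,0].astype(np.float32).reshape(1,-1),px[:,1].astype(np.float32).reshape(1,-1),cv2.INTER_LINEAR)
    return -v.mean()
for a0 in range(0,60,5):
    r=min((minimize(cost,[.5205+dx,.0425+dy,a0],method="Nelder-Mead",options=dict(initial_simplex=[[.5205+dx,.0425+dy,a0],[.5225+dx,.0425+dy,a0],[.5205+dx,.0445+dy,a0],[.5205+dx,.0425+dy,a0+4]])) for dx in(0,.003) for dy in(0,-.002)),key=lambda r:r.fun)
    print(a0,np.round(r.x,4),r.fun)
E
```

```text
0 [ 0.5212  0.0419 -8.2631] -429.19683837890625
5 [ 0.5212  0.0419 -8.3314] -429.1300354003906
10 [ 0.5212  0.0419 -8.2778] -429.1983337402344
15 [ 0.5212  0.0419 -8.2616] -429.19287109375
20 [ 0.5212  0.042  -8.3725] -429.1357421875
25 [5.21200e-01 4.19000e-02 5.16151e+01] -429.09552001953125
30 [5.2130e-01 4.1900e-02 5.1674e+01] -429.18463134765625
35 [5.21100e-01 4.20000e-02 5.12624e+01] -429.1288757324219
40 [5.21200e-01 4.20000e-02 5.16984e+01] -429.1774597167969
45 [5.21200e-01 4.20000e-02 5.17186e+01] -429.197265625
50 [5.21300e-01 4.20000e-02 5.17121e+01] -429.1766052246094
55 [5.21200e-01 4.19000e-02 5.17152e+01] -429.166015625
```

Fit results: shaft axis near (0.520, 0.043), drive yaw about 26.7°, hub flats at 51.7°, so a turn of about -25° should mesh it. Keeper starts near 0.26 rad. I'll grip the hub with the jaws along 51.7°.

```bash
cat >> h.py <<'E'
def quat(th):
    p=np.radians((th+90)/2); return [float(np.cos(p)),float(np.sin(p)),0.,0.]
E
python3 - <<'E'
from cell import r, optics
from h import *
def st(l): print(l,"t%.2f"%r.current_t(),np.round(r.current_tool_pos(),4),"F",np.round(r.current_contact_force(),1),"M",np.round(r.current_torque(),2),"op%.3f"%r.current_opening())
c=[.520,.0428]
r.move_to([*c,.20],quat(51.7)); st("above")
r.move_linear([*c,.142],vel=.08); st("down")
r.set_gripper(0.0,squeeze=40); st("grip")
d=optics.get_image("scene");cv2.imwrite("pics/grip.png",cv2.resize(d["pixels"][110:240,250:420,::-1],None,fx=4.5,fy=4.5))
E
```

```text
above t2.23 [0.52   0.0435 0.2001] F [-0.1 -0.6  0.2] M [-0.05  0.03  0.03] op1.000
down t3.11 [0.5203 0.0428 0.1424] F [-0.2  0.   1.1] M [-0.01  0.    0.03] op0.998
grip t3.58 [0.5202 0.0428 0.1424] F [-0.2 -0.1  6.3] M [-0.    0.25  0.01] op0.486
```

View pics/grip.png

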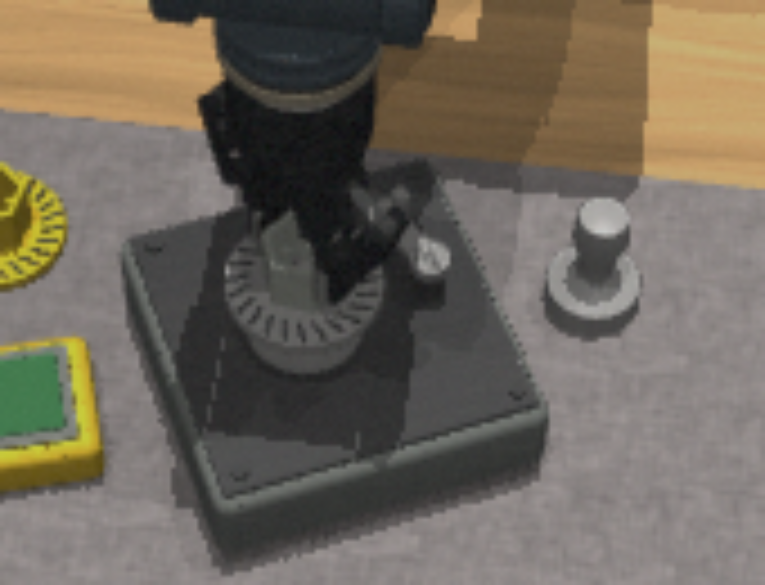

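The hub is pinched across its flats: the opening is 41 mm, and the jaws are at about (300,260) in the crop. Now I turn it with light downward pressure.

```bash
cat >> h.py <<'E'
from cell import r, optics
def st(l): print(l,"t%.2f"%r.current_t(),np.round(r.current_tool_pos(),4),"F",np.round(r.current_contact_force(),1),"M",np.round(r.current_torque(),2),"op%.3f"%r.current_opening())
E
python3 - <<'E'
from h import *
c=[.520,.0428]
z=.1415
for th in np.arange(48.7,24,-3):
    F=r.current_contact_force()
    if F[2]<4: z-=.001
    if F[2]>14: z+=.0005
    r.move_linear([*c,z],quat(th),vel=.05); st(f"{th:.1f} z{z:.4f}")
    if abs(np.array(r.current_contact_force())).max()>40: break
E
```

```text
48.7 z0.1415 t3.88 [0.5204 0.0428 0.1423] F [-2.9 -0.4 10.2] M [-0.06  0.41  0.03] op0.484
45.7 z0.1415 t4.13 [0.5205 0.0428 0.1422] F [-0.5  0.2  8.3] M [-0.06  0.31  0.01] op0.481
42.7 z0.1415 t4.38 [0.5205 0.0427 0.1421] F [-0.3  0.4  6.5] M [-0.16 -0.02 -0.  ] op0.485
39.7 z0.1415 t4.63 [0.52   0.0428 0.1413] F [ 1.7  0.1 -1.4] M [-0.01 -0.31 -0.06] op0.484
36.7 z0.1405 t4.88 [0.5196 0.0428 0.14  ] F [ 0.1 -0.5 -4.7] M [-0.01 -0.12  0.04] op0.486
33.7 z0.1395 t5.13 [0.5197 0.0428 0.1393] F [ 0.7  0.6 -3.5] M [-0.    0.   -0.01] op0.485
30.7 z0.1385 t5.38 [0.5199 0.0428 0.1384] F [-0.1  0.2 -3.5] M [0.03 0.04 0.02] op0.483
27.7 z0.1375 t5.63 [0.5199 0.0428 0.1375] F [ 0.4 -0.  -4.2] M [-0.02 -0.02 -0.05] op0.481
24.7 z0.1365 t5.88 [0.52   0.0428 0.1365] F [-0.3 -0.4 -3.9] M [ 0.05  0.01 -0.  ] op0.480
```

The teeth meshed near 38°: the arm now carries the carrier's weight and it is dropping freely. Next I push it home, a total drop of 24 mm to TCP z of about 0.118.

```bash
python3 - <<'E'
from h import *
c=[.520,.0428]
r.move_linear([*c,.131],quat(26.7),vel=.04); st("a")
z=.131
while z>.1125:
    z-=.0015
    r.move_linear([*c,z],vel=.03); F=np.array(r.current_contact_force()); st(f"z{z:.4f}")
    if F[2]>35 or np.hypot(F[0],F[1])>25: break
E
```

```text
a t6.17 [0.5199 0.0428 0.1309] F [ 0.2  0.8 -3.6] M [ 0.04 -0.03  0.07] op0.487
z0.1295 t6.42 [0.52   0.0428 0.1295] F [-0.  -0.6 -3.9] M [-0.02 -0.01  0.01] op0.480
z0.1280 t6.67 [0.5202 0.0428 0.1282] F [ 0.3  0.  -0.6] M [-0.09  0.04 -0.04] op0.492
z0.1265 t6.92 [0.5202 0.0428 0.1269] F [-0.6 -0.2  4.1] M [-0.12  0.27 -0.02] op0.488
z0.1250 t7.17 [0.5202 0.0428 0.1253] F [-0.8  0.2  5.5] M [-0.11  0.27  0.06] op0.483
z0.1235 t7.42 [0.5202 0.0428 0.1238] F [-0.7  0.1  5. ] M [-0.09  0.26  0.01] op0.486
z0.1220 t7.67 [0.5202 0.0428 0.1223] F [-0.4 -0.1  3.7] M [-0.08  0.32 -0.06] op0.486
z0.1205 t7.92 [0.5202 0.0428 0.1207] F [-0.7 -0.8  4.5] M [-0.1  0.3  0. ] op0.483
z0.1190 t8.18 [0.5203 0.0428 0.1192] F [-0.3  0.4  4.3] M [-0.09  0.2   0.03] op0.479
z0.1175 t8.43 [0.5203 0.0428 0.1184] F [-4.  -0.5 14.5] M [-0.21  0.83 -0.02] op0.484
z0.1160 t8.68 [0.5205 0.0428 0.1181] F [-8.5  0.6 30.5] M [-0.1   1.83 -0.09] op0.482
z0.1145 t8.93 [0.5208 0.0429 0.1178] F [-15.3  -0.3  45.7] M [ 0.04  2.58 -0.11] op0.483
```

A hard stop at 0.118, exactly where expected. I relieve the load, release, rise and look.

```bash
python3 - <<'E'
from h import *
c=[.5202,.0428]
r.move_linear([*c,.1182],vel=.03); r.sleep(.2); st("rel")
r.set_gripper(1.0); st("open")
r.move_linear([*c,.20],vel=.12)
r.move_to([.40,.20,.24],quat(26.7)); st("up")
for n in("scene","top"):
    d=optics.get_image(n);np.savez(n+"1.npz",**d)
    P,u,v=cloud(d); q=np.hypot(P[:,0]-.5205,P[:,1]-.0425)
    fl=P[(q>.028)&(q<.043),2]; hb=P[(q<.026)&(P[:,2]>.115),2]
    print(n,"flange z",np.median(fl),np.percentile(fl,[10,90]),"hub",np.median(hb) if len(hb) else None)
s=dict(np.load("scene1.npz"));d=dict(np.load("top1.npz"))
cv2.imwrite("pics/home.png",np.hstack([cv2.resize(s["pixels"][140:230,275:365,::-1],(395,395),interpolation=2),cv2.resize(d["pixels"][210:290,275:355,::-1],(395,395),interpolation=2)]))
E
```

```text
rel t9.40 [0.5203 0.0428 0.1182] F [-3.   1.1  7.5] M [0.09 0.24 0.01] op0.490
open t9.91 [0.5202 0.0428 0.1181] F [0.1 0.2 0.1] M [ 0.01 -0.04  0.05] op1.001
up t11.57 [0.4005 0.1996 0.2396] F [ 0.4 -0.8  0.5] M [-0.05  0.02  0.  ] op1.002
scene flange z 0.08825071971068424 [0.06927575 0.09113201] hub 0.11985143856611608
top flange z 0.09035694682789183 [0.08733769 0.09327973] hub 0.12293341153629028
```

View pics/home.png

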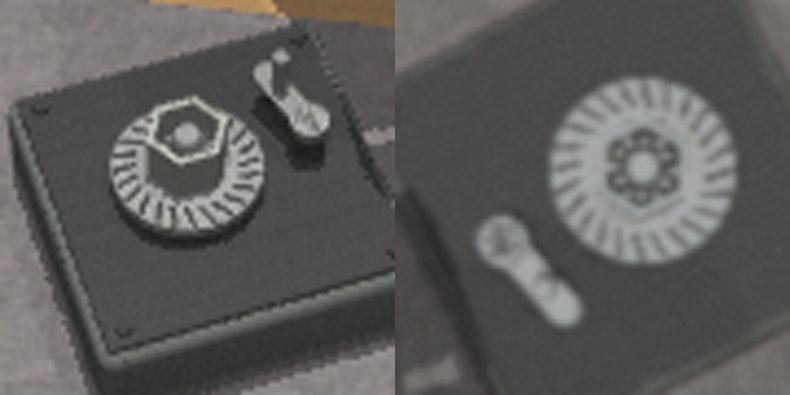

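The carrier is home: flange top at 0.090, hub 0.123, teeth meshed. The keeper is at about 0.26 rad, with its pin near (0.464, 0.090). I straddle the pin loosely and swing it along its arc.

```bash
cat >> h.py <<'E'
PV=np.array([.4863,.1098])
def pin(a,R=.03): a=np.radians(a); return [PV[0]+R*np.cos(a),PV[1]+R*np.sin(a)]
E
python3 - <<'E'
from h import *
a=221.6
r.set_gripper(.35)
r.move_to([*pin(a),.19],quat(a-270)); st("above")
r.move_linear([*pin(a),.129],vel=.08); st("down")
r.set_gripper(.2); st("narrow")
d=optics.get_image("scene");cv2.imwrite("pics/pin.png",cv2.resize(d["pixels"][110:240,250:420,::-1],None,fx=4.5,fy=4.5))
E
```

```text
above t13.22 [0.4638 0.0902 0.1902] F [0.1 0.9 0.5] M [0.02 0.04 0.01] op0.349
down t14.13 [0.4641 0.0899 0.1294] F [ 0.2 -0.2  0.5] M [-0.   -0.05 -0.08] op0.346
narrow t14.42 [0.464  0.0899 0.1293] F [0.  0.2 0.8] M [ 0.06 -0.03 -0.01] op0.198
```

View pics/pin.png

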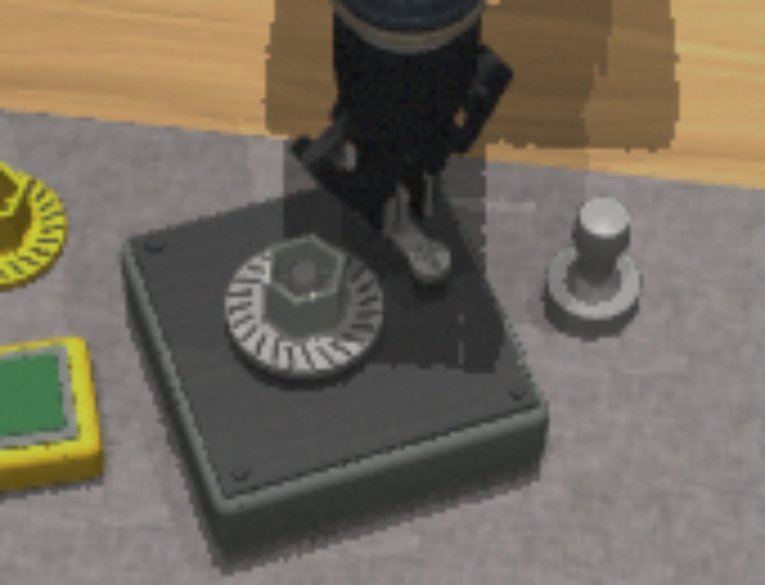

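The pin stands between the fingers at about (400,215) in the crop. Now I swing it in.

```bash
python3 - <<'E'
from h import *
a=221.6
while a<312:
    a+=5
    r.move_linear([*pin(a),.129],quat(min(a,300)-270),vel=.04); F=np.array(r.current_contact_force()); st(f"{a:.1f} j{np.radians(a-206.7):.2f}")
    if np.hypot(F[0],F[1])>15: break
E
```

```text
226.6 j0.35 t14.72 [0.4657 0.088  0.129 ] F [ 0.6 -0.5  0.8] M [0.08 0.07 0.  ] op0.197
231.6 j0.43 t14.97 [0.4676 0.0863 0.129 ] F [-0.4 -0.4 -0.1] M [ 0.02  0.01 -0.04] op0.206
236.6 j0.52 t15.22 [0.4698 0.0848 0.129 ] F [-0.1 -0.2 -0.4] M [-0.06  0.06  0.01] op0.201
241.6 j0.61 t15.47 [0.472  0.0834 0.129 ] F [ 0.6 -0.2 -0. ] M [-0.   -0.02 -0.03] op0.201
246.6 j0.70 t15.72 [0.4744 0.0823 0.129 ] F [ 0.1  0.2 -0.5] M [-0.    0.04  0.01] op0.201
251.6 j0.78 t15.97 [0.4768 0.0813 0.129 ] F [-0.5 -0.6 -0.5] M [ 0.01 -0.   -0.03] op0.199
256.6 j0.87 t16.22 [0.4793 0.0806 0.129 ] F [ 0.3  0.7 -0.8] M [-0.01  0.03  0.04] op0.192
261.6 j0.96 t16.47 [0.4819 0.0801 0.129 ] F [ 0.   0.1 -0.1] M [0.03 0.03 0.05] op0.197
266.6 j1.05 t16.72 [0.4845 0.0798 0.129 ] F [-0.6  0.7 -0.4] M [0.   0.03 0.01] op0.198
271.6 j1.13 t16.97 [0.4872 0.0798 0.129 ] F [-0.3  0.6  0.3] M [ 0.03  0.03 -0.02] op0.196
276.6 j1.22 t17.22 [0.4897 0.08   0.129 ] F [-1.1 -0.5  0.1] M [ 0.02  0.06 -0.04] op0.201
281.6 j1.31 t17.47 [0.4923 0.0804 0.129 ] F [-0.5 -0.2  0.6] M [-0.02  0.07  0.01] op0.196
286.6 j1.39 t17.72 [0.4949 0.081  0.129 ] F [-0.2 -0.1 -0.6] M [-0.01  0.05  0.05] op0.201
291.6 j1.48 t17.97 [0.4973 0.0819 0.129 ] F [-1.3  0.6  0.1] M [0.05 0.09 0.02] op0.198
296.6 j1.57 t18.22 [0.4997 0.0829 0.129 ] F [0.6 0.1 0.1] M [0.01 0.02 0.03] op0.201
301.6 j1.66 t18.47 [0.5021 0.0842 0.129 ] F [ 1.3 -0.2  0.1] M [-0.1   0.02  0.03] op0.202
306.6 j1.74 t18.72 [0.5033 0.0851 0.1288] F [-5.9 -7.1  4.1] M [-1.21  0.97  0.11] op0.200
311.6 j1.83 t18.97 [0.5038 0.0855 0.1287] F [-13.9 -18.6  12. ] M [-3.02  2.44  0.11] op0.201
```

Firm stop reached. I back off, rise clear and check.

```bash
python3 - <<'E'
from h import *
r.move_linear([*pin(297.5),.129],quat(27),vel=.04); st("back")
r.move_linear([*pin(297.5),.20],vel=.12)
r.move_to([.40,.22,.25],quat(26.7)); st("up")
for n in("scene","top"):
    d=optics.get_image(n);np.savez(n+"2.npz",**d)
    P,u,v=cloud(d); q=np.hypot(P[:,0]-.5205,P[:,1]-.0425)
    print(n,"flange z",np.median(P[(q>.028)&(q<.043)&(P[:,2]>.075),2]),"hub",np.median(P[(q<.026)&(P[:,2]>.115),2]))
s=dict(np.load("scene2.npz"));d=dict(np.load("top2.npz"))
print("pin expected px (closed) scene",proj(s,[*pin(296.7),.129]),"top",proj(d,[*pin(296.7),.129]))
cv2.imwrite("pics/end.png",np.hstack([cv2.resize(s["pixels"][140:230,275:365,::-1],(395,395),interpolation=2),cv2.resize(d["pixels"][210:290,275:355,::-1],(395,395),interpolation=2)]))
cv2.imwrite("pics/endfull.png",s["pixels"][:,:,::-1])
E
```

```text
back t19.30 [0.5005 0.0833 0.1291] F [0.3 0.2 0.5] M [0.02 0.   0.02] op0.200
up t20.78 [0.4004 0.2195 0.2494] F [ 0.3 -0.  -0.3] M [ 0.02 -0.01 -0.01] op0.202
scene flange z 0.08883282821196078 hub 0.12005492278333282
top flange z 0.09070152545774808 hub 0.12284335741721444
pin expected px (closed) scene [[334.70388906 162.78810603]] top [[307.75705175 251.73828502]]
```

View pics/end.png

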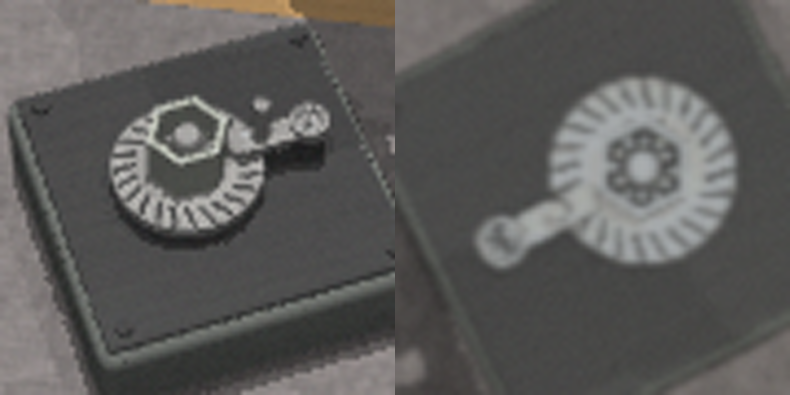

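View pics/endfull.png

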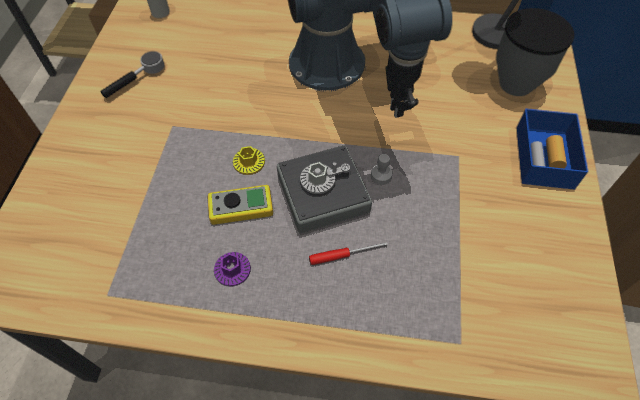

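The keeper lies over the flange pointing at the shaft. Its pin is at scene pixel (334.7,163.5), against an expected (334.7,162.8) for closed. The bystanders are at the same pixels as at the start.

```bash
python3 - <<'E'
from h import *
r.hand_in(); st("done")
E
```

```text
the job is handed in; nothing more can be done
the job is handed in; nothing more can be done
```

The carrier is meshed and fully home on the shaft, and the keeper is swung in over its flange against the stop. I handed the job in at about 21 s, and the hand-in gave no verdict.

- **Carrier:** I pinched the hub flats and turned it about -25° under light pressure. The teeth meshed partway through the turn, with the jaws at about 38°. I then pushed it past the collar to a hard stop. The push peaked at about 46 N, well above the 6 to 9 N needed. After release, the top camera put the flange top at 90.7 mm and the hub top at 122.8 mm. The home heights are 90 and 124 mm.
- **Keeper:** I swung it in by its pin until it stopped firmly. The pin appeared within 1 pixel of where it should be when closed.
- **Disagreements:** The scene camera read 1 to 4 mm lower than expected (flange 88.8 mm, hub 120.1 mm). It reads low on the deck too, so I took this as camera bias. My first rough estimate of the hub angle, 41°, was replaced by a fit of 51.7°, which matched the inner teeth seen from above.
- **Bystanders:** The meter, tamper and screwdriver looked unmoved in the final picture, by eye, and the arm never went near them. The arm was clear of everything at the end.

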